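# Empty jam jar through the sprung flap of the counter recycling box

## Task

Put the empty jam jar into the recycling box without picking it up: press the raised bar of the sprung flap down with one finger so that the flap drops well open, and while that finger holds it open push the jar along its lane with the other finger until it falls in. Do not push the jar out over the flap while the flap is closed. Then let the flap spring shut, with the jar inside and the small honey jar, mug, bowl, cup, shaker and spoon left where they stand.

Things in the scene. Friction and masses are not known exactly. Their poses are not given: they have to be found in the camera images.
- bin: Fixed recycling box of brown wood, 280 mm long (x -150 to 130), 240 wide (y -120 to 120), grey deck on top at z = 160 mm. Origin under the lip, on the counter; z up, x the way the jar is pushed, roughly away from the robot. Hollow, floor at z = 6. A flat side deck (y 36 to 120) carries the honey jar.
- lip (a point): End of the jar's lane, on the deck (box x 0, y 0, z 160 mm; axes as the box). The lane runs along x from -150 to 0 between steel rails 10 mm high with inner faces at y -31 and +31; the right-hand rail is 5 mm thick and ends at the lip. Past the lip is the opening (x 0 to 104, y -105 to +34), closed by the flap flush with the deck.
- flap (a joint): Angle of the aluminium flap: 0 shut, grows as it drops open, 1.15 rad at its stop; a spring shuts it. Its plate fills the opening. Along the hinge, one piece with it, is a raised sloping press bar. Pressed straight down about 42 mm from the hinge (box y -63) until the fingertip is 4 mm above the deck, it stands open about 0.85 rad; this takes about 2 N at first, 6 N when open.
- flap_hinge (a point): Point on the hinge line (box x -18, y -105, z 180 mm, that is 20 mm above the deck; axes as the box). The line is parallel to the box's x axis; the flap lies on its +y side, and that side drops.
- flap_pad (a point): Point to press on the press bar's top face: box x -18, y -63, z 202 mm when shut; turns with the flap. The bar is 240 mm long, beside the jar's lane (box x -138 to 102). Its top slopes at 0.48 rad from the hinge line up to y -55, z 206 mm, and tilts down past level as the flap opens. A fingertip can slide along it while holding the flap open.
- jar_mid (a point): Centre of the empty jam jar: amber glass, steel lid, 50 mm diameter, 48 mm tall, about 50 g. It stands upright on the deck in the lane, wholly before the lip, its centre at box x -72 to -42, y within 4 mm of 0, with free lane behind it.
- honey: Smaller full honey jar, 42 mm diameter, 40 mm tall, on the side deck at box y about +80 mm; origin at its underside. Not to be disturbed.
- mug: White mug, 80 mm diameter, 90 mm tall, standing on the counter beside the box. Bystander.
- bowl: White bowl, 110 mm across, 50 mm tall, on the counter beside the box. Bystander.
- cup: Dark steel cup, 72 mm diameter, 60 mm tall, on the counter beside the box. Bystander.
- shaker: Clear shaker, 48 mm diameter, 110 mm tall, on the counter beside the box. Bystander.
- spoon: Steel spoon, 140 mm long, lying on the counter. Bystander.
Not all that is in view belongs to the job. Leave any green or pink look-alike of the part that bears jar_mid alone.

How it is judged:
By the outcome, as a careful person would: the job done as asked, in the order asked, and still so for the second after the job is handed in, with the robot touching nothing.
It also fails if it takes over 35 s, if anything falls off the work surface, if the arm or the gripper's body presses on something with over 40 N, if the wrist force passes 120 N, or if a joint passes its speed limit or range.

## Robot

A 7-joint arm with a two-finger parallel gripper is mounted at the origin on the work surface. World frame = base frame: x ahead of the robot, y to its left, z up, the work surface at z = 0. Lengths are in m, angles in rad, forces in N, time in s.
With the tool pointing down it reaches from about 0.4 to 0.875 m from the base axis. Payload 19.3 kg.
Tool frame: the origin (TCP) lies between the finger pads; the fingertips stand 17 mm ahead of it and the grasp point (between the pads) lies 2 mm behind it (bot.tips_ahead is the z of the fingertips in the tool frame, in m); z points along the fingers, y is the direction in which the jaws open and shut (so a half turn about z gives the same grasp; the last joint's range is limited). The gripper opens to 85 mm and grips with 20 to 120 N. Pads are 22 mm wide; open, the fingers measure 114 mm over their backs; the gripper's body (76 mm by 85 mm) begins 54 mm behind the grasp point. The pads swing forward as they close: fully open they stand 13 mm farther back than shut.
Start: joints at [-1.271, 0.521, -0.036, 1.599, 0.021, 1.021, -0.113], TCP at [0.226, 0.583, 0.248] pointing down, gripper open.
Joint ranges: [-2.91, 2.91], [-0.3, 2.13], [-1.5, 1.42], [0.17, 2.43], [-1.26, 4.41], [0.16, 1.93], [-2.52, 2.52]. Speed limits (rad/s): [1.89, 1.89, 2.39, 2.39, 3.01, 3.01, 3.01].

## Interface

Orientations are given as [roll, pitch, yaw] about the fixed x, y, z axes, in that order (R = Rz(yaw) Ry(pitch) Rx(roll)).
In Python, from workcell import telemetry, cams, job, bot gives the robot as it stands.
- The arm moves only by the tool arm_command, never from a script. Its argument "deltas" is a list of rows, each a list of 7 numbers: the opening, from -1 (shut) to 1 (fully open), so that 0 is half open, then the shift along the tool's x, y, z normalised to -1 to 1, where 1 is 150 mm, then the turn, a rotation vector about the tool's x, y, z normalised to -1 to 1, where 1 is 45 degrees. In form: [[hand, tx, ty, tz, rx, ry, rz], ...]. A call has 1 to 8 rows; each row is the pose to reach, as a shift and turn from the pose commanded when the call began, along the tool's axes at that moment; what a row does not reach only later rows make up. A row lasts 1/8 s, in which the tool goes at most 62.5 mm and 10.7 degrees, less where a joint would pass 70% of its speed; a pose out of reach is approached as far as the arm can. A call with a number of a shift or a turn outside -1 to 1 is refused whole. A call with a gripper value outside its range is refused whole. The fingers move at their own pace and stop on an object; "newtons" is the grip in N (left out, the last holds). Time passes only in rows, so rows that repeat a pose let the fingers close. It gives the time, the measured TCP pose, the force and the opening at its end, in the units of the state.
- telemetry.observe(): the state, without advancing time (a new reading comes with each control period).
- cams.grab_frame(name): name is "scene" or "top" or "wrist"; returns the picture (420x560x3 uint8, blue, green, red); there is no depth.
- cams.get_calibration(name): a dict with "fx", "fy", "cx", "cy" (pixels), "k1" (the pictures are not rectified: a ray, as slopes to the right and down, at radius r is drawn at 1 + k1 r^2 times it, then the intrinsics apply), "R" (3x3) and "t" (3): a world point X has camera coordinates R X + t. Camera axes: x right, y down, z forward; pixel columns grow to the right and rows downward; lengths in m; the calibration is good to about 2 mm. A picture is of the moment at which its call begins: read the wrist's pose just before it. get_calibration takes no time and is no camera call; for the wrist camera it gives the pose at the moment of the call.
- job.job_done(): hands the job in, once; it reports no verdict.
The state is a dict: "clock": time; "qpos": joint angles; "qd": joint speeds; "joint_efforts": joint torques, N m; "position": TCP position; "tool_rot": TCP orientation; "force": force on the tool from outside, world axes, zero at the start; "moment": the same for the moment, N m; "grip_width": finger opening in m.
Only numpy, scipy, OpenCV 4.12 (cv2) and the standard library are available. Lean on these libraries where they do the work, as an engineer would, in place of code of your own. Each camera call takes 0.05 s, during which the arm holds its last target.

## Working session

There is one attempt and no reset: what is moved stays moved. The work goes in short steps, Python scripts to look and compute and a tool call to move; the robot and the scene stay as the last step left them, time stands still between calls to the robot, and variables do not carry over. Pictures are saved under pics/ and viewed, and the job is handed in when it is done.

Besides the shell and the picture viewer there is one more tool, called after "Call:" by a JSON object that holds its "name" and its "arguments". arm_command: Moves the arm, as the interface text tells. Its arguments: {"type":"object","properties":{"deltas":{"type":"array","items":{"type":"array","items":{"type":"number"}}},"newtons":{"type":"number"}},"required":["deltas"]}

```bash
ls; mkdir -p pics; python3 - <<'E'
from workcell import telemetry, cams, job, bot
import cv2
print(telemetry.observe()); print(bot.tips_ahead)
for n in ["scene","top","wrist"]:
    cal=cams.get_calibration(n); print(n,cal)
    cv2.imwrite(f"pics/{n}0.png",cams.grab_frame(n))
E
```

```text
pics
{'clock': 0.0, 'qpos': array([-1.27121215,  0.52202024, -0.03637619,  1.59999779,  0.02119617,
        1.02106911, -0.11280345]), 'qd': array([ 5.95813287e-05,  1.27808899e-04,  7.29165525e-05,  2.59214552e-04,
        5.15688552e-04,  5.68331271e-05, -8.69144741e-04]), 'joint_efforts': array([ 2.90063263e-04, -9.27114701e+01,  1.97947159e+00, -3.69944608e+01,
        1.77066098e-02,  7.71265535e-03, -4.01704244e-05]), 'position': array([0.22577751, 0.58246424, 0.24772494]), 'tool_rot': array([-3.14048381e+00,  5.04192588e-05,  2.77183520e+00]), 'force': array([-0.66456348, -1.18982076,  0.2683157 ]), 'moment': array([-0.05646663, -0.03170607, -0.00103715]), 'grip_width': 0.08551404016538856}
0.017
scene {'fx': 453.74421894480923, 'fy': 453.74421894480923, 'cx': 284.95918951974966, 'cy': 214.6295170873516, 'k1': -0.13655322990651497, 'R': array([[ 0.86458369,  0.50226436,  0.0150187 ],
       [ 0.40704721, -0.68252863, -0.60701502],
       [-0.29463131,  0.53092861, -0.79454843]]), 't': array([-0.51866542, -0.08498387,  1.2215702 ])}
top {'fx': 460.7315005272856, 'fy': 460.7315005272856, 'cx': 279.641839315737, 'cy': 203.85156721269195, 'k1': 0.039839085250943124, 'R': array([[-0.02479282, -0.99923704, -0.03017711],
       [-0.98941682,  0.02884379, -0.14220547],
       [ 0.14296739,  0.02633207, -0.98937705]]), 't': array([0.14213059, 0.547457  , 1.04513572])}
wrist {'fx': 294.771685968221, 'fy': 294.771685968221, 'cx': 274.34207210400615, 'cy': 210.12490754220886, 'k1': -0.05604452919046298, 'R': array([[ 3.61889486e-01,  9.32220782e-01, -6.42409242e-04],
       [ 8.94010798e-01, -3.46860876e-01,  2.83605757e-01],
       [ 2.64160354e-01, -1.03208262e-01, -9.58940750e-01]]), 't': array([-0.62439948, -0.03645681,  0.38017453])}
```

View pics/scene0.png

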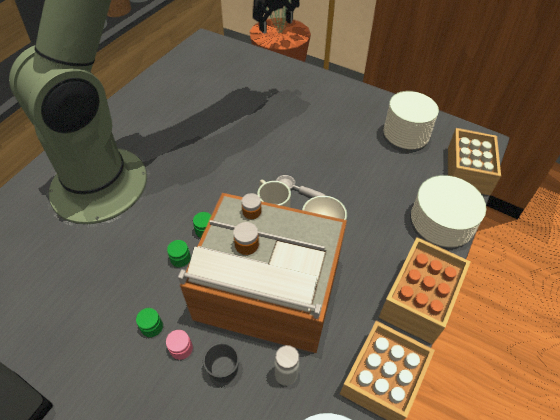

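View pics/top0.png

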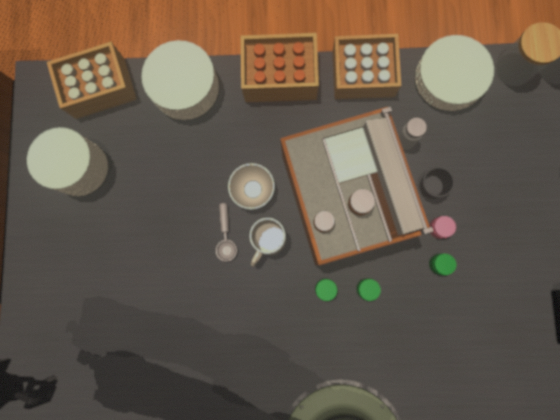

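View pics/wrist0.png

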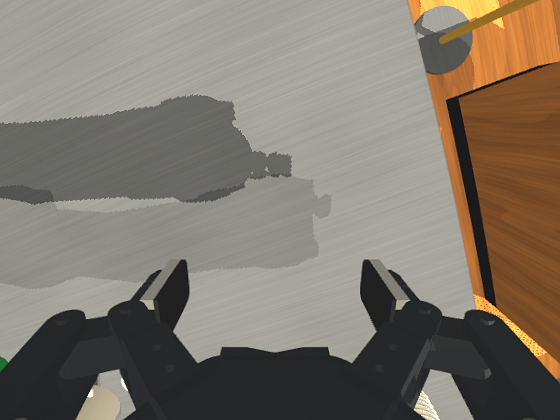

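The top view has the box around (355,185), the jam jar near (362,202), the honey jar near (325,221) and the press bar on the right. I'll zoom in for accurate corners.

```bash
python3 - <<'E'
import cv2
a=cv2.imread('pics/top0.png')[95:275,265:465]; cv2.imwrite('pics/topz.png',cv2.resize(a,None,fx=3.3,fy=3.3,interpolation=cv2.INTER_CUBIC))
a=cv2.imread('pics/scene0.png')[180:350,170:360]; cv2.imwrite('pics/scz.png',cv2.resize(a,None,fx=3.5,fy=3.5,interpolation=cv2.INTER_CUBIC))
E
```

```text
(no output)
```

View pics/topz.png

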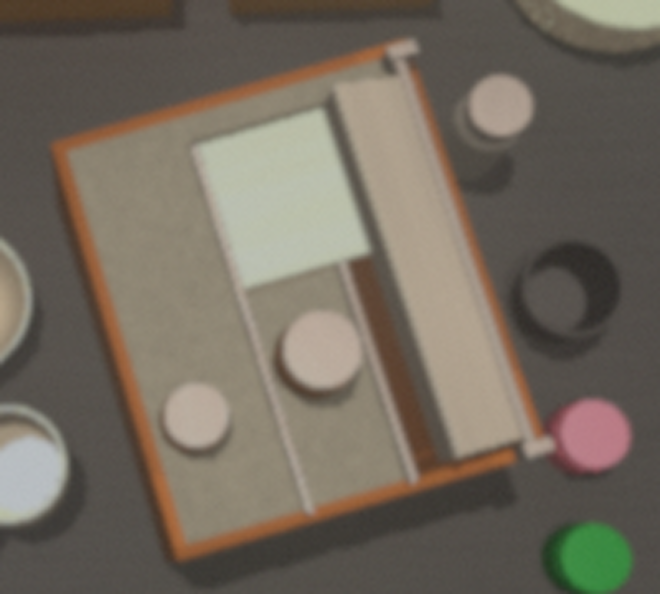

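View pics/scz.png

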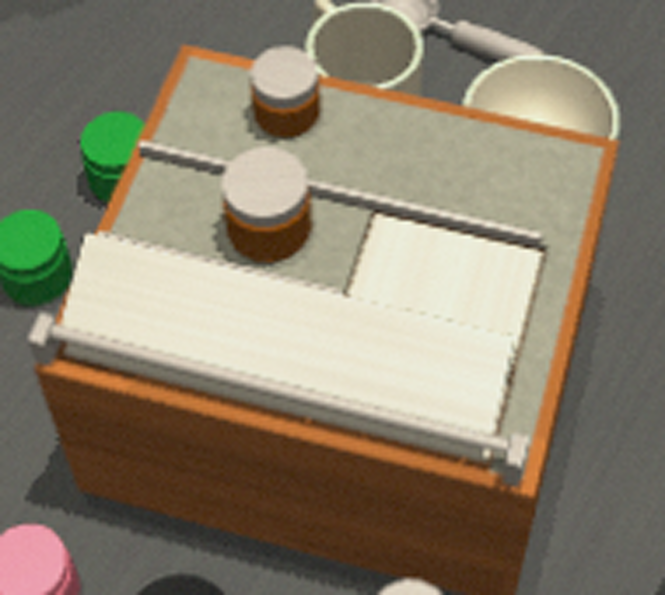

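```bash
cat > h.py <<'E'
import numpy as np, cv2
from workcell import telemetry, cams, job, bot
from scipy.optimize import least_squares
def proj(c,X):
    K=np.array([[c['fx'],0,c['cx']],[0,c['fy'],c['cy']],[0,0,1]])
    return cv2.projectPoints(np.array(X,float).reshape(-1,3),cv2.Rodrigues(c['R'])[0],c['t'],K,np.array([c['k1'],0,0,0.]))[0].reshape(-1,2)
def ray(c,uv,z):
    K=np.array([[c['fx'],0,c['cx']],[0,c['fy'],c['cy']],[0,0,1]])
    p=cv2.undistortPoints(np.array(uv,float).reshape(-1,1,2),K,np.array([c['k1'],0,0,0.])).reshape(-1,2)
    d=np.c_[p,np.ones(len(p))]@c['R']; o=-c['R'].T@c['t']
    return o+d*((z-o[2])/d[:,2])[:,None]
def b2w(p,P):
    P=np.array(P,float).reshape(-1,3); c,s=np.cos(p[2]),np.sin(p[2])
    return np.c_[p[0]+c*P[:,0]-s*P[:,1],p[1]+s*P[:,0]+c*P[:,1],P[:,2]]
def w2b(p,P):
    P=np.array(P,float).reshape(-1,3); c,s=np.cos(p[2]),np.sin(p[2]); d=P[:,:2]-p[:2]
    return np.c_[c*d[:,0]+s*d[:,1],-s*d[:,0]+c*d[:,1],P[:,2]]
E
cat > fit.py <<'E'
from h import *
ct,cs=cams.get_calibration('top'),cams.get_calibration('scene')
B=lambda *l:np.array(l)/1000.
Pt=B([130,120,160],[-150,120,160],[-150,-120,160],[0,34,160],[104,34,160],[130,-120,160]);
ut=np.array([[53,146],[180,559],[518,458],[246,290],[193,148],[417,48]])/3.3+[265,95]
Ps=B([-150,120,160],[130,120,160],[130,-120,160],[-150,-120,160],[0,34,160])
us=np.array([[185,46],[617,143],[535,494],[38,368],[372,212]])/3.5+[170,180]
def res(p): return np.r_[(proj(ct,b2w(p,Pt))-ut).ravel(),(proj(cs,b2w(p,Ps))-us).ravel()]
r=least_squares(res,[.55,-.15,.2],loss='soft_l1')
print(r.x,res(r.x).reshape(-1,2).round(1).tolist())
for (P,u,c) in((Pt,ut,ct),(Ps,us,cs)):
    r1=least_squares(lambda p:(proj(c,b2w(p,P))-u).ravel(),r.x);print(r1.x)
p=r.x
for nm,u,us_,z in (('jar',[321,350],[265,182],.208),('honey',[197,416],[284,74],.2)):
    for c,uv in((ct,np.array(u)/3.3+[265,95]),(cs,np.array(us_)/3.5+[170,180])):
        w=ray(c,uv,z);print(nm,w,w2b(p,w)*1000)
print(proj(ct,b2w(p,B([-18,-63,202],[-138,-55,206],[102,-55,206],[-138,-105,180],[102,-105,180])))-[265,95])
E
python3 fit.py
```

```text
[ 0.58223576 -0.03111807  0.25490623] [[-0.1, -2.0], [-0.9, -0.3], [9.2, -2.1], [-2.2, 0.6], [-0.4, -2.4], [-2.6, -3.4], [-1.6, -0.6], [-0.4, 0.1], [-2.3, 1.8], [-3.1, -0.3], [-0.8, -1.4]]
[ 0.57867264 -0.02969081  0.23197381]
[ 0.58505486 -0.02911835  0.26397673]
jar [[ 0.52781164 -0.04092841  0.208     ]] [[-55.13922413   4.229959   208.        ]]
jar [[ 0.53237646 -0.04128175  0.208     ]] [[-50.81100254   2.73699994 208.        ]]
honey [[0.49091065 0.03418402 0.2       ]] [[-71.90788519  86.2200381  200.        ]]
honey [[0.49595946 0.03413397 0.2       ]] [[-67.03483176  84.89852468 200.        ]]
[[123.48571305  79.61191447]
 [139.07454039 138.0101133 ]
 [101.84622918  24.73707235]
 [159.95124793 132.15855571]
 [122.92970346  22.08292047]]
```

```bash
sed -i 's/\[-150,-120,160\],\[0,34,160\],\[104,34,160\],\[130,-120,160\])/[0,34,160],[104,34,160])/; s/\[518,458\],\[246,290\],\[193,148\],\[417,48\]/[246,290],[193,148]/' fit.py; python3 fit.py
```

```text
[ 0.5836241  -0.03083942  0.26641555] [[-0.7, -1.8], [-0.0, -0.6], [-2.3, 0.1], [-1.1, -2.7], [-1.9, 0.1], [-0.2, -0.4], [-0.6, 1.5], [-2.1, 0.9], [-0.3, -1.2]]
[ 0.58073006 -0.03291292  0.26375548]
[ 0.58505486 -0.02911835  0.26397673]
jar [[ 0.52781164 -0.04092841  0.208     ]] [[-56.49961573   4.96097106 208.        ]]
jar [[ 0.53237646 -0.04128175  0.208     ]] [[-52.18886336   3.41829711 208.        ]]
honey [[0.49091065 0.03418402 0.2       ]] [[-72.32353703  87.13861145 200.        ]]
honey [[0.49595946 0.03413397 0.2       ]] [[-67.46601574  85.76110126 200.        ]]
[[123.29057288  78.5684595 ]
 [139.5596083  136.76632108]
 [101.02445249  23.95909853]
 [160.32249752 130.67734886]
 [122.03642358  21.07251519]]
```

```bash
cat >> h.py <<'E'
from scipy.spatial.transform import Rotation as Ro
def delta(pos,yaw):
    s=telemetry.observe(); R=Ro.from_euler('xyz',s['tool_rot'])
    d=R.inv().apply(np.array(pos)-s['position'])/.15
    r=(R.inv()*Ro.from_euler('xyz',[np.pi,0,yaw])).as_rotvec()/(np.pi/4)
    print('shift',d.round(3),'turn',r.round(3),'| pos',s['position'].round(4),'rot',s['tool_rot'].round(3),'F',s['force'].round(1),'w',s['grip_width'],'t',s['clock'])
E
python3 - <<'E'
from h import *
print([a for a in dir(bot) if a[0]!='_'])
c=cams.get_calibration('wrist'); s=telemetry.observe(); R=Ro.from_euler('xyz',s['tool_rot'])
print(R.inv().apply(-c['R'].T@c['t']-s['position']))
delta([.34,.50,.30],2.772-.75)
E
```

```text
['IKError', 'tips_ahead']
[ 0.07258099 -0.00017215 -0.12672672]
shift [-0.908 -0.238 -0.347] turn [-0.001  0.     0.955] | pos [0.2258 0.5825 0.2479] rot [-3.141  0.     2.772] F [ 0.  -0.5  0.3] w 0.08490883483672687 t 0.15
```

Call:
{"name": "arm_command", "arguments": {"deltas": [[0.13, -0.9, -0.25, -0.35, 0, 0, 0.95], [0.13, -0.9, -0.25, -0.35, 0, 0, 0.95], [0.13, -0.9, -0.25, -0.35, 0, 0, 0.95], [0.13, -0.9, -0.25, -0.35, 0, 0, 0.95]]}}

```text
clock: 0.65
position: [0.3404, 0.4975, 0.3016]
tool_rot: [3.14, -0.0, 2.016]
force: [-0.2, 1.1, 0.2]
grip_width: 0.0485
```

```bash
python3 - <<'E'
from h import *
delta([.44,.37,.32],1.3);print(telemetry.observe()['qpos'].round(2))
E
```

```text
shift [-1.053  0.233 -0.123] turn [ 0.001 -0.001  0.912] | pos [0.3404 0.4975 0.3016] rot [ 3.14  -0.     2.016] F [-0.2  1.1  0.2] w 0.04848893942577644 t 0.65
[-1.19  0.44  0.17  1.61 -0.08  1.1  -0.55]
```

Call:
{"name": "arm_command", "arguments": {"deltas": [[0.13, -1, 0.23, -0.1, 0, 0, 0.9], [0.13, -1, 0.23, -0.1, 0, 0, 0.9], [0.13, -1, 0.23, -0.1, 0, 0, 0.9], [0.13, -1, 0.23, -0.1, 0, 0, 0.9]]}}

```text
clock: 1.15
position: [0.4369, 0.377, 0.3161]
tool_rot: [3.141, 0.0, 1.309]
force: [-0.8, 0.2, -0.2]
grip_width: 0.0484
```

```bash
python3 - <<'E'
from h import *
delta([.46,.23,.32],.7);print(telemetry.observe()['qpos'].round(2))
E
```

```text
shift [-0.907  0.402 -0.025] turn [ 0.001 -0.     0.776] | pos [0.4369 0.377  0.3161] rot [3.141 0.    1.309] F [-0.8  0.2 -0.2] w 0.048408485586966206 t 1.15
[-1.08  0.4   0.37  1.66 -0.16  1.11 -0.93]
```

Call:
{"name": "arm_command", "arguments": {"deltas": [[0.13, -0.9, 0.4, 0, 0, 0, 0.78], [0.13, -0.9, 0.4, 0, 0, 0, 0.78], [0.13, -0.9, 0.4, 0, 0, 0, 0.78], [0.13, -0.9, 0.4, 0, 0, 0, 0.78]]}}

```text
clock: 1.65
position: [0.4599, 0.2317, 0.316]
tool_rot: [3.142, -0.0, 0.699]
force: [0.3, 0.8, 0.5]
grip_width: 0.0483
```

```bash
python3 - <<'E'
from h import *
delta([.46,.08,.32],.264);print(telemetry.observe()['qpos'].round(2))
E
```

```text
shift [-0.65   0.774 -0.026] turn [ 0.    -0.     0.554] | pos [0.4599 0.2317 0.316 ] rot [ 3.142 -0.     0.699] F [0.3 0.8 0.5] w 0.04830391820736392 t 1.65
[-1.01  0.31  0.55  1.82 -0.18  1.06 -1.27]
```

Call:
{"name": "arm_command", "arguments": {"deltas": [[0.13, -0.65, 0.78, -0.1, 0, 0, 0.55], [0.13, -0.65, 0.78, -0.1, 0, 0, 0.55], [0.13, -0.65, 0.78, -0.1, 0, 0, 0.55], [0.13, -0.65, 0.78, -0.1, 0, 0, 0.55]]}}

```text
clock: 2.15
position: [0.4614, 0.08, 0.3311]
tool_rot: [-3.141, -0.001, 0.272]
force: [-0.8, 0.5, 0.7]
grip_width: 0.0483
```

```bash
python3 - <<'E'
from h import *
p=[.583,-.031,.264]
delta(b2w(p,[-.115,-.03,.33])[0],.264);print(telemetry.observe()['qpos'].round(2))
E
```

```text
shift [-0.186  1.125  0.007] turn [-0.    -0.001  0.01 ] | pos [0.4614 0.08   0.3311] rot [-3.141e+00 -1.000e-03  2.720e-01] F [-0.8  0.5  0.7] w 0.048285122933642795 t 2.15
[-0.89  0.21  0.71  1.91 -0.16  1.07 -1.41]
```

Call:
{"name": "arm_command", "arguments": {"deltas": [[0.13, -0.18, 1, 0, 0, 0, 0.01], [0.13, -0.18, 1, 0, 0, 0, 0.01], [0.13, -0.18, 1, 0, 0, 0, 0.01], [0.13, -0.18, 1, 0, 0, 0, 0.01]]}}

```text
clock: 2.65
position: [0.4762, -0.0711, 0.3306]
tool_rot: [3.141, 0.001, 0.266]
force: [0.1, -0.4, -0.3]
grip_width: 0.0479
```

```bash
python3 - <<'E'
from h import *
p=[.583,-.031,.264]
delta(b2w(p,[-.115,-.03,.33])[0],.264);print(telemetry.observe()['qpos'].round(2))
np.save('wc.npy',cams.get_calibration('wrist'),allow_pickle=True)
for n in("wrist","scene","top"): cv2.imwrite(f'pics/{n}1.png',cams.grab_frame(n))
E
```

```text
shift [-0.01   0.128  0.004] turn [0.001 0.001 0.002] | pos [ 0.4762 -0.0711  0.3306] rot [3.141e+00 1.000e-03 2.660e-01] F [ 0.1 -0.4 -0.3] w 0.04792018103341927 t 2.65
[-0.61  0.26  0.78  1.88 -0.2   1.08 -1.05]
```

View pics/wrist1.png

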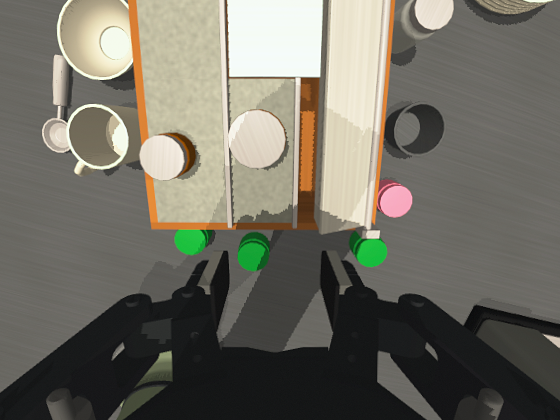

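View pics/scene1.png

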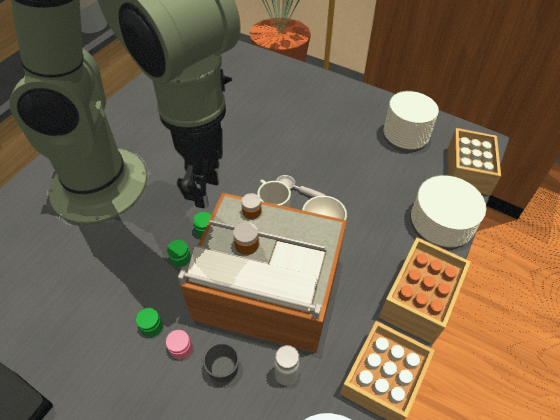

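```bash
python3 - <<'E'
import cv2
a=cv2.imread('pics/wrist1.png')[60:250,130:400]; cv2.imwrite('pics/w1z.png',cv2.resize(a,None,fx=2.9,fy=2.9,interpolation=cv2.INTER_CUBIC))
E
```

```text
(no output)
```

View pics/w1z.png

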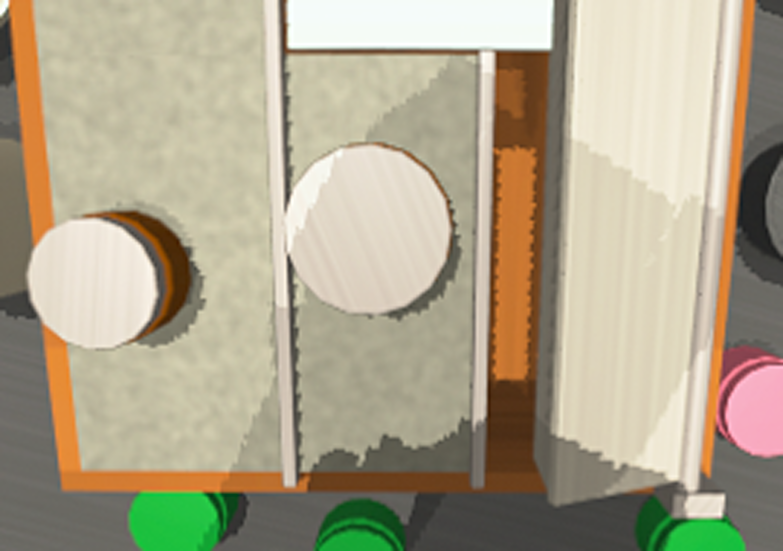

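```bash
cat > fitw.py <<'E'
from h import *
c=np.load('wc.npy',allow_pickle=True).item()
P=np.array([[-150,120,160],[-150,-31,170],[0,-31,170],[-150,-36,170],[0,-36,170],[-150,31,170],[0,34,160],[-138,-55,206]])/1000.
u=np.array([[62,491],[471,488],[479,50],[484,488],[495,50],[297,486],[288,50],[556,504]])/2.9+[130,60]
res=lambda p:(proj(c,b2w(p,P))-u).ravel()
r=least_squares(res,[.583,-.031,.264],loss='soft_l1');p=r.x
print(p,res(p).reshape(-1,2).round(1).tolist())
for nm,uv,z in(('jar',[369,229],.208),('honey',[93,283],.2)): print(nm,w2b(p,ray(c,np.array(uv)/2.9+[130,60],z))*1000)
np.save('p.npy',p)
E
python3 fitw.py; python3 - <<'E'
from h import *
p=np.load('p.npy'); delta(b2w(p,[-.110,-.0315,.25])[0],p[2])
E
```

```text
[ 0.58252149 -0.02983487  0.26089014] [[0.6, -1.7], [-0.2, 3.4], [0.5, -1.2], [0.2, 3.4], [0.5, -1.2], [0.2, 3.8], [-3.7, 0.3], [-0.6, -0.4]]
jar [[-54.21369304   2.15151658 208.        ]]
honey [[-70.40198192  85.97965319 200.        ]]
shift [0.018 0.143 0.537] turn [-0.     0.001  0.01 ] | pos [ 0.4762 -0.0687  0.3305] rot [-3.141  0.     0.269] F [-1.2  0.9  0.2] w 0.04825058306069497 t 2.8
```

Call:
{"name": "arm_command", "arguments": {"deltas": [[0.13, 0.02, 0.14, 0.5, 0, 0, 0.01], [0.13, 0.02, 0.14, 0.5, 0, 0, 0.01], [0.13, 0.02, 0.14, 0.5, 0, 0, 0.01]]}}

```text
clock: 3.18
position: [0.4843, -0.0892, 0.2558]
tool_rot: [-3.141, 0.002, 0.259]
force: [0.7, 1.3, 1.2]
grip_width: 0.0482
```

```bash
python3 - <<'E'
from h import *
p=np.load('p.npy');delta(b2w(p,[-.110,-.031,.221])[0],p[2]);print(w2b(p,telemetry.observe()['position'])*1000)
cv2.imwrite('pics/s2.png',cv2.resize(cams.grab_frame('scene')[150:350,130:370],None,fx=3,fy=3,interpolation=cv2.INTER_CUBIC))
E
```

```text
shift [ 0.002 -0.007  0.232] turn [-0.     0.002 -0.002] | pos [ 0.4843 -0.0892  0.2558] rot [-3.141e+00  2.000e-03  2.590e-01] F [0.7 1.3 1.2] w 0.04823242232544256 t 3.175
[[-110.22722719  -32.04297302  255.8465059 ]]
```

View pics/s2.png

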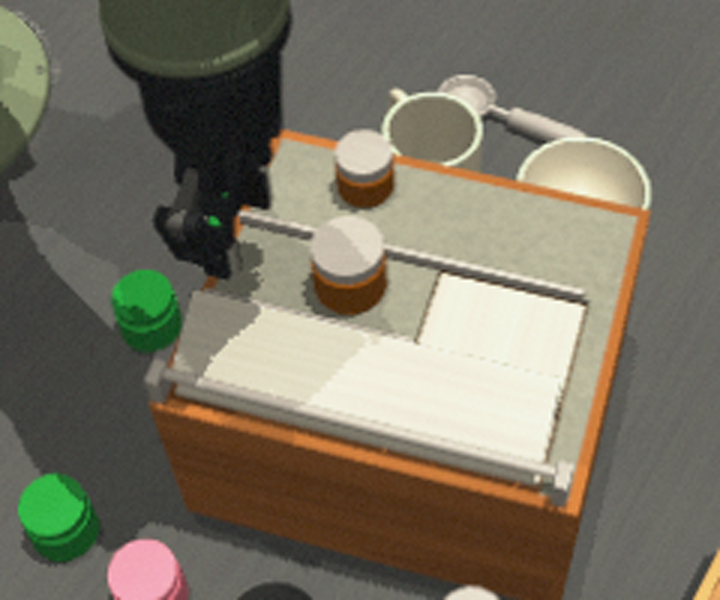

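```bash
python3 - <<'E'
from h import *
p=np.load('p.npy');c=cams.get_calibration('scene')
print((proj(c,b2w(p,np.array([[-110,-63,239],[-110,-1,239]])/1000.))-[130,150])*3)
E
```

```text
[[219.63873416 278.9036884 ]
 [255.2962011  200.65235337]]
```

Call:
{"name": "arm_command", "arguments": {"deltas": [[0.13, 0, 0, 0.1, 0, 0, 0], [0.13, 0, 0, 0.2, 0, 0, 0], [0.13, 0, 0, 0.22, 0, 0, 0]]}}

```text
clock: 3.6
position: [0.484, -0.0895, 0.222]
tool_rot: [-3.141, 0.001, 0.259]
force: [-1.1, 0.3, -0.6]
grip_width: 0.0482
```

Call:
{"name": "arm_command", "arguments": {"deltas": [[0.13, 0, 0, 0.03, 0, 0, 0], [0.13, 0, 0, 0.06, 0, 0, 0], [0.13, 0, 0, 0.06, 0, 0, 0]]}}

```text
clock: 3.98
position: [0.4845, -0.0899, 0.2138]
tool_rot: [3.141, -0.0, 0.258]
force: [0.4, 0.4, 2.4]
grip_width: 0.0487
```

Call:
{"name": "arm_command", "arguments": {"deltas": [[0.13, 0, 0, 0.05, 0, 0, 0], [0.13, 0, 0, 0.1, 0, 0, 0], [0.13, 0, 0, 0.13, 0, 0, 0], [0.13, 0, 0, 0.13, 0, 0, 0]]}}

```text
clock: 4.47
position: [0.4842, -0.0897, 0.194]
tool_rot: [-3.141, 0.001, 0.258]
force: [1.0, 3.5, 4.2]
grip_width: 0.0483
```

```bash
python3 - <<'E'
from h import *
p=np.load('p.npy');delta(b2w(p,[-.110,-.031,.221])[0],p[2]);print(w2b(p,telemetry.observe()['position'])*1000)
cv2.imwrite('pics/s3.png',cv2.resize(cams.grab_frame('scene')[150:350,130:370],None,fx=3,fy=3,interpolation=cv2.INTER_CUBIC))
E
```

```text
shift [ 0.003 -0.01  -0.18 ] turn [-0.     0.001 -0.003] | pos [ 0.4842 -0.0897  0.194 ] rot [-3.141e+00  1.000e-03  2.580e-01] F [1.  3.5 4.2] w 0.04828359689627387 t 4.475
[[-110.39746847  -32.52129051  193.97103969]]
```

View pics/s3.png

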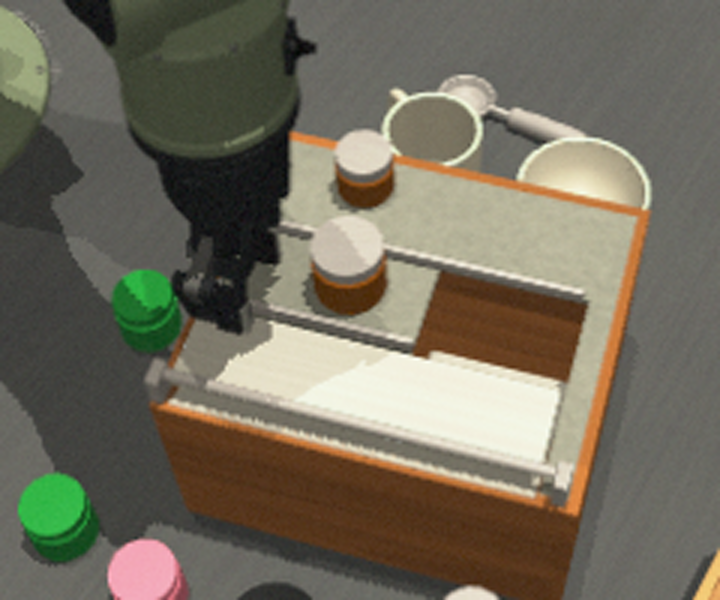

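The flap is opening as intended, so I'll press further down.

Call:
{"name": "arm_command", "arguments": {"deltas": [[0.13, 0, -0.01, 0.04, 0, 0, 0], [0.13, 0, -0.01, 0.07, 0, 0, 0], [0.13, 0, -0.01, 0.08, 0, 0, 0], [0.13, 0, -0.01, 0.08, 0, 0, 0]]}}

```text
clock: 5.03
position: [0.4841, -0.0888, 0.1825]
tool_rot: [3.141, -0.0, 0.258]
force: [-0.0, -0.8, 5.1]
grip_width: 0.0482
```

```bash
python3 - <<'E'
from h import *
p=np.load('p.npy');delta(b2w(p,[-.050,-.031,.182])[0],p[2]);print(w2b(p,telemetry.observe()['position'])*1000)
for i in range(3): print(telemetry.observe()['force'])
cv2.imwrite('pics/s4.png',cv2.resize(cams.grab_frame('scene')[150:350,130:370],None,fx=3,fy=3,interpolation=cv2.INTER_CUBIC))
cv2.imwrite('pics/w4.png',cams.grab_frame('wrist'))
E
```

```text
shift [ 0.402 -0.005  0.003] turn [ 0.001 -0.    -0.004] | pos [ 0.4841 -0.0888  0.1825] rot [ 3.141 -0.     0.258] F [-0.  -0.8  5.1] w 0.048234450439310496 t 5.025
[[-110.31947452  -31.5488178   182.48884223]]
[-0.04090132 -0.78699329  5.05312434]
[-0.04090132 -0.78699329  5.05312434]
[-0.04090132 -0.78699329  5.05312434]
```

View pics/s4.png

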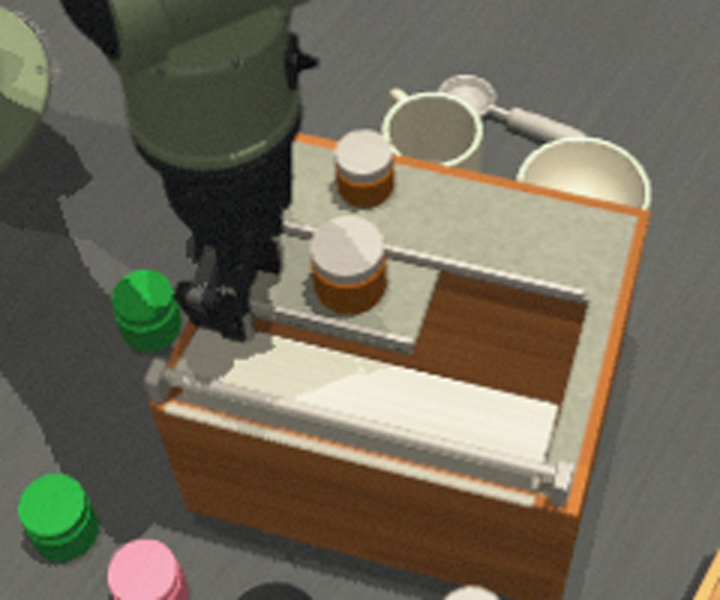

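View pics/w4.png

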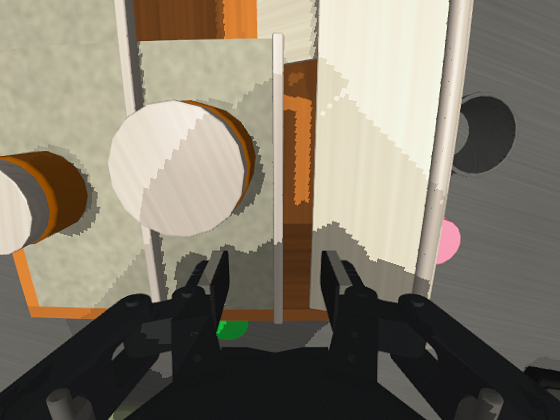

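Call:
{"name": "arm_command", "arguments": {"deltas": [[0.13, 0.05, 0, 0.01, 0, 0, 0], [0.13, 0.1, 0, 0.01, 0, 0, 0], [0.13, 0.15, 0, 0.01, 0, 0, 0], [0.13, 0.19, 0, 0.01, 0, 0, 0], [0.13, 0.23, 0, 0.01, 0, 0, 0], [0.13, 0.27, 0, 0.01, 0, 0, 0]]}}

```text
clock: 5.88
position: [0.5235, -0.0779, 0.1808]
tool_rot: [3.142, 0.0, 0.258]
force: [-4.2, 0.5, 4.7]
grip_width: 0.0483
```

```bash
python3 - <<'E'
from h import *
p=np.load('p.npy');delta(b2w(p,[-.035,-.031,.182])[0],p[2]);print(w2b(p,telemetry.observe()['position'])*1000)
c=cams.get_calibration('wrist')
cv2.imwrite('pics/w5.png',cams.grab_frame('wrist'))
print(proj(c,b2w(p,np.array([[0,0,160],[0,-31,170],[-75,0,208]])/1000.)))
E
```

```text
shift [ 0.23  -0.002 -0.008] turn [ 0.     0.    -0.003] | pos [ 0.5235 -0.0779  0.1808] rot [3.142 0.    0.258] F [-4.2  0.5  4.7] w 0.048316850669671355 t 5.875
[[-69.46702115 -31.1962839  180.7955379 ]]
[[210.05713951 128.67233385]
 [273.84758512 128.62752765]
 [197.43556782 324.13437998]]
```

View pics/w5.png

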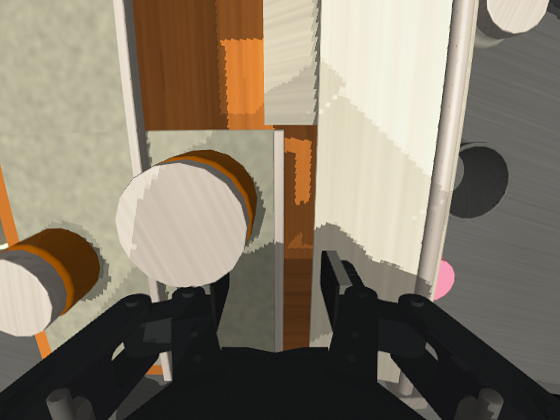

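The jar has moved along its lane and the flap stays open, so I'll keep pushing.

Call:
{"name": "arm_command", "arguments": {"deltas": [[0.13, 0.05, 0, 0, 0, 0, 0], [0.13, 0.1, 0, 0, 0, 0, 0], [0.13, 0.15, 0, 0, 0, 0, 0], [0.13, 0.2, 0, 0, 0, 0, 0], [0.13, 0.25, 0, 0, 0, 0, 0]]}}

```text
clock: 6.55
position: [0.5599, -0.0683, 0.1808]
tool_rot: [3.142, 0.0, 0.259]
force: [-4.3, 0.5, 4.0]
grip_width: 0.0483
```

```bash
python3 - <<'E'
from h import *
p=np.load('p.npy');delta(b2w(p,[.0,-.031,.182])[0],p[2]);print(w2b(p,telemetry.observe()['position'])*1000)
w=cams.grab_frame('wrist');s=cams.grab_frame('scene')[120:330,130:370]
cv2.imwrite('pics/c6.png',np.hstack([cv2.resize(w,(400,300)),cv2.resize(s,(400,300))]))
E
```

```text
shift [ 0.212 -0.002 -0.008] turn [ 0.     0.    -0.003] | pos [ 0.5599 -0.0683  0.1808] rot [3.142 0.    0.259] F [-4.3  0.5  4. ] w 0.04829412488477752 t 6.55
[[-31.80121907 -31.28706835 180.8015637 ]]
```

View pics/c6.png

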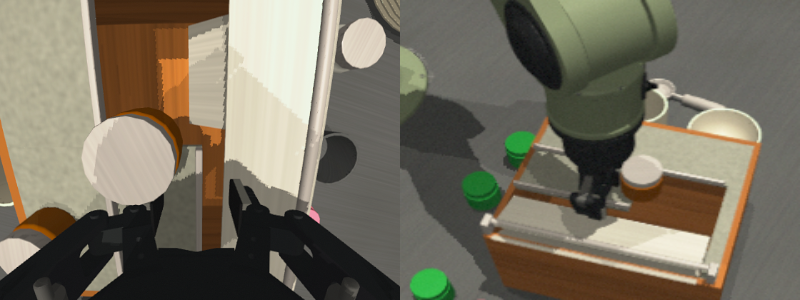

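Call:
{"name": "arm_command", "arguments": {"deltas": [[0.13, 0.05, 0, 0, 0, 0, 0], [0.13, 0.1, 0, 0, 0, 0, 0], [0.13, 0.15, 0, 0, 0, 0, 0], [0.13, 0.2, 0, 0, 0, 0, 0], [0.13, 0.25, 0, 0, 0, 0, 0], [0.13, 0.25, 0, 0, 0, 0, 0]]}}

```text
clock: 7.4
position: [0.5966, -0.0585, 0.1808]
tool_rot: [3.141, -0.001, 0.259]
force: [2.8, 3.3, 4.3]
grip_width: 0.0484
```

```bash
python3 - <<'E'
from h import *
p=np.load('p.npy');delta(b2w(p,[.0,-.031,.182])[0],p[2]);print(w2b(p,telemetry.observe()['position'])*1000)
w=cams.grab_frame('wrist');s=cams.grab_frame('scene')[120:330,130:370]
cv2.imwrite('pics/c7.png',np.hstack([cv2.resize(w,(400,300)),cv2.resize(s,(400,300))]))
E
```

```text
shift [-0.041 -0.002 -0.008] turn [ 0.001 -0.001 -0.002] | pos [ 0.5966 -0.0585  0.1808] rot [ 3.141e+00 -1.000e-03  2.590e-01] F [2.8 3.3 4.3] w 0.04836375586810972 t 7.4
[[  6.16851638 -31.3056875  180.8417765 ]]
```

View pics/c7.png

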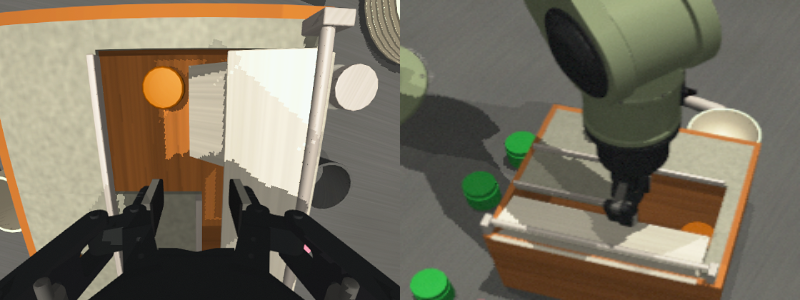

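The jar is upside down on the box floor: the orange bottom shows at about (163,88) in the left half, clear of the plate. I'll raise slowly to let the flap shut.

Call:
{"name": "arm_command", "arguments": {"deltas": [[0.13, 0, 0, -0.05, 0, 0, 0], [0.13, 0, 0, -0.1, 0, 0, 0], [0.13, 0, 0, -0.15, 0, 0, 0], [0.13, 0, 0, -0.2, 0, 0, 0], [0.13, 0, 0, -0.25, 0, 0, 0], [0.13, 0, 0, -0.3, 0, 0, 0], [0.13, 0, 0, -0.4, 0, 0, 0], [0.13, 0, 0, -0.6, 0, 0, 0]]}}

```text
clock: 8.5
position: [0.5952, -0.0586, 0.2713]
tool_rot: [-3.141, 0.002, 0.259]
force: [0.8, 0.8, 0.0]
grip_width: 0.0482
```

Call:
{"name": "arm_command", "arguments": {"deltas": [[0.13, -0.3, 0, -0.3, 0, 0, 0], [0.13, -0.6, 0, -0.4, 0, 0, 0], [0.13, -1, 0, -0.4, 0, 0, 0], [0.13, -1, 0, -0.4, 0, 0, 0], [0.13, -1, 0, -0.4, 0, 0, 0]]}}

```text
clock: 9.12
position: [0.451, -0.0969, 0.3316]
tool_rot: [-3.141, -0.001, 0.259]
force: [0.1, -0.1, 0.4]
grip_width: 0.0482
```

```bash
python3 - <<'E'
from h import *
print(telemetry.observe()['position'],telemetry.observe()['force'])
w=cams.grab_frame('wrist');s=cams.grab_frame('scene')[120:330,130:370]
cv2.imwrite('pics/c8.png',np.hstack([cv2.resize(w,(400,300)),cv2.resize(s,(400,300))]))
cv2.imwrite('pics/t8.png',cams.grab_frame('top'))
E
```

```text
[ 0.4510243  -0.09689257  0.33155603] [ 0.13155459 -0.10032296  0.4366654 ]
```

View pics/c8.png

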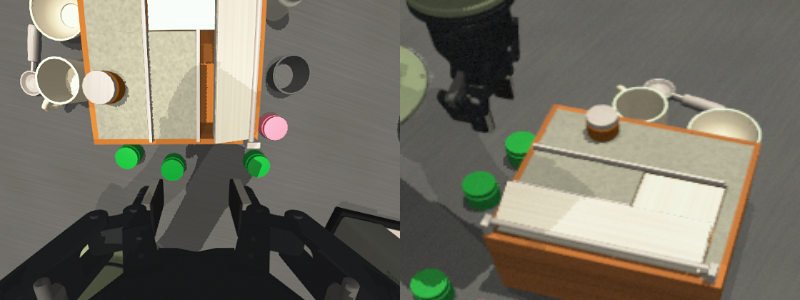

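View pics/t8.png

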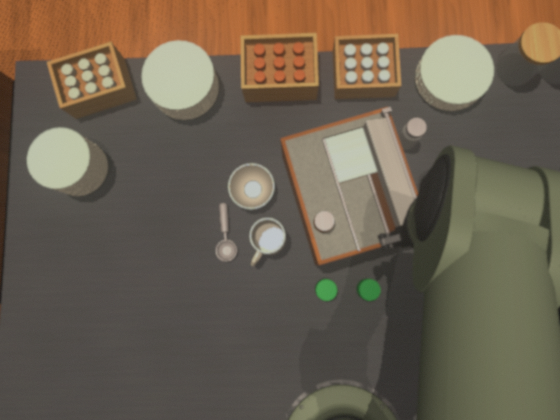

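The flap is shut and the jar is inside. The honey jar is still at (325,221) in the top view, and the mug, bowl, spoon and shaker are also unmoved. The cup is undisturbed in the wrist view.

```bash
python3 -c "
from workcell import job
print(job.job_done())"
```

```text
the job is handed in; nothing more can be done
None
```

The jam jar is in the recycling box and the flap has sprung shut over it. I handed the job in at about 9.3 s. One finger held the press bar down near 4 mm above the deck, so the flap stood well open, while the other pushed the jar along its lane until it fell in.

- **Jar and flap:** With the flap still open, I saw the jar upside down on the box floor, clear of the flap plate. After I raised the arm slowly, the pictures showed the flap closed. The robot was touching nothing, with wrist force readings under 0.5 N, against about 5 N while pressing.
- **Bystanders:** The honey jar, mug, bowl, spoon and shaker are in the same places in the top view as at the start. The arm hid the cup in that view, so I checked it in the wrist and scene pictures, where it looks undisturbed.
- **Disagreement:** The top and scene cameras put the box about 4–6 mm apart. I used the wrist camera's fit, which fell between them. The jar's measured position and the force at contact both agreed with it. No checks failed.

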